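# Move the bench lamp to the next specimen

## Robot

A 6-joint arm with a two-finger parallel gripper is mounted at the origin on the work surface. World frame = base frame: x ahead of the robot, y to its left, z up, the work surface at z = 0. Lengths are in m, angles in rad, forces in N, time in s.
With the tool pointing down it reaches from about 0.275 to 0.825 m from the base axis. Payload 4.9 kg.
Tool frame: the origin (TCP) lies midway between the tips of the shut fingers; the grasp point (between the pads) lies 19 mm behind it (bot.grip_depth is the distance from the TCP to the grasp point, in m); z points along the fingers, y is the line along which they close (so a half turn about z gives the same grasp; the last joint's range is limited). The gripper opens to 85 mm and grips with 20 to 120 N. Pads are 22 mm wide; open, the fingers measure 114 mm over their backs; the gripper's body (76 mm by 85 mm) begins 54 mm behind the grasp point. The pads swing forward as they close: fully open they stand 13 mm farther back than shut.
Start: joints at [1.085, 0.326, -0.193, 1.052, 0, 1.437], TCP at [0.19, 0.516, 0.192] pointing down, gripper open.
Joint ranges: [-2.65, 2.65], [-0.97, 1.79], [-1.3, 1.35], [-1.93, 2.1], [-1.47, 1.37], [-3.14, 3.14]. Speed limits (rad/s): [2.57, 2.57, 3.14, 3.14, 3.14, 3.14].

## Interface

Orientations are given as a unit quaternion [w, x, y, z].
In Python, from cell import bot gives the robot as it stands. Calls block until the motion is done:
- bot.move_pose(position, orientation): joint-space move of the TCP to a pose.
- bot.move_linear(position, speed=0.15, rotation=None, until_force=None): straight line of the TCP; rotation=None keeps the orientation; speed is the mean speed in m/s. With until_force (N) it stops when the force on the tool has changed by that much, and returns True; else False.
- bot.goto_joints(angles): joint-space move.
- bot.set_gripper(opening, grasp_force=None): opening from 0.0 (shut) to 1.0 (fully open); grasp_force is the grip in N (None keeps the last); returns when the fingers have stopped.
- bot.wait(seconds).
- bot.solve_ik(position, orientation): joint angles nearest the present ones, or None.
- bot.camera(name): name is "side" or "top" or "wrist"; returns the picture (480x640x3 uint8, red, green, blue); there is no depth.
- bot.calibration(name): a dict with "mtx" (3x3 intrinsics, pixels), "k1" (the pictures are not rectified: a ray, as slopes to the right and down, at radius r is drawn at 1 + k1 r^2 times it, then the intrinsics apply), "extrinsics" (4x4, takes a point from world to camera coordinates); the wrist camera has in their place "hand_eye" (4x4, takes a point from camera to tool coordinates, whose origin is the TCP and whose axes are the flange's). Camera axes: x right, y down, z forward; pixel columns grow to the right and rows downward; lengths in m; the calibration is good to about 2 mm. A picture is of the moment at which its call begins: read the wrist's pose just before it. calibration takes no time and is no camera call.
A pose or a line that the arm cannot do raises bot.PlanningError and nothing moves.
- bot.close_job(): hands the job in; it is judged then, once.
Trained networks look in the newest picture that a camera, given by its name, has taken for a name from the list of things; names that differ only in an ending like _2 or _b are one class to them, and where a whole thing is asked for, a point or a joint stands for the part that bears it (a point fixed in the world has none). Each returns a list of dicts, best first, with "confidence" (0 to 1); they miss things now and then, are a little off and sometimes report something else, mostly with a low value. They report only what shows in the picture. A call takes as long as a camera call. They do not tell look-alikes from the thing itself.
- bot.search_frame(camera, thing): "bbox" ([left, top, width, height] in pixels, round what is visible of it).
Readings, each from a call of its own:
- bot.read_clock(): time.
- bot.read_joint_positions(): joint angles.
- bot.read_joint_vel(): joint speeds.
- bot.read_joint_efforts(): joint torques, N m.
- bot.read_position(): TCP position.
- bot.read_tool_rot(): TCP orientation.
- bot.read_ft_force(): force on the tool from outside, world axes, zero at the start.
- bot.read_moment(): the same for the moment, N m.
- bot.read_gripper_width(): opening from 0.0 (shut) to 1.0 (fully open).
- bot.read_finger_force(): force on a finger pad.
Only numpy, scipy, OpenCV 4.12 (cv2) and the standard library are available. Lean on these libraries where they do the work, as an engineer would, in place of code of your own. Each camera call takes 0.05 s, during which the arm holds its last target. There are 200 camera calls.

## Task

Squeeze the release of the lamp carriage gently, slide the carriage along its notched rail until the lamp stands opposite the dish with the upright pine cone, and let go so that the release's tooth drops fully into the notch there. The tooth finds its notch by feel, a little beyond the dish's middle; do not ram it against the notch, and leave the dishes, the tin and the tweezers where they are.

Things in the scene. Friction and masses are not known exactly. Their poses are not given: they have to be found in the camera images.
- rail: Fixed rail on the table: aluminium bar 44 mm wide, 400 mm long, 20 mm high, with a notched steel strip 18 mm wide on top, up to 31 mm above the table. Origin on the table, under the strip's middle line, 175 mm from the bar's -y end and 225 mm from its +y end. Its y axis runs along the rail, z is up, x points to the row of three dishes.
- strip (a point): Point on the strip's top at the rail's origin. Notches are 8 mm long, 35 mm apart; the tooth's starting slot is 26 mm long. Exact places are not given: for each dish of the row one notch holds the carriage with its middle somewhere 2 to 17 mm beyond (rail's +y of) the dish's middle, +-1 mm of play.
- carriage: Lamp carriage, slides only along the rail's y (about 1.5 N friction), axes as the rail's. Parked at the -y end at the start; the whole row of dishes is towards +y. Origin on the table under its middle, from where the lamp points along +x. Two upright tabs on top, a fin (-y) and a lever (+y), are pinched together along y. Lamp and post: x = 34 to 115 mm, up to 122 mm high.
- fin (a point): Middle of the outer (-y) face of the carriage's fixed steel fin, 27 mm to the -y side of the carriage's middle, 95 mm above the table. The fin is 30 mm wide (x), 7 mm thick, its top 107 mm above the table. A push along +y of 10 to 20 N does it no harm; 20 to 40 N of pinch is plenty, over 60 N bends the tabs.
- bar (a point): Middle of the lever's round black grip bar (along x, 34 mm long, 12 mm thick), 95 mm above the table when let go. Its outer face is 27 mm to the +y side of the carriage's middle when let go, 14 mm when squeezed to the stop. So fin and bar measure 54 mm over all let go, about 46 mm with the tooth riding on the strip, 41 mm fully squeezed.
- release (a joint): Release lever (rad), a bell crank whose tooth points down 66 mm to the +y side of the carriage's middle. 0 = let go, tooth 6 mm deep in a notch; 0.13 = tooth rides on the strip; over 0.15 clear; 0.21 = stop. Spring: 5 N at the bar at 0, 9 N at 0.21. Let go on the strip, the carriage can be pushed on (6 to 8 N) until the tooth (6 mm long) drops into the next notch and stops it.
- dish_cone: Clear round dish, 52 mm across, 12 mm high, with an upright pine cone 39 mm tall in it. Loose. One of the row of three at x = +150 mm of the rail (which of the three places varies, about 70 mm apart). Origin at the middle of its underside, axes as the rail's.
- dish_stone: The same dish with a flat grey stone. Loose, in the row. Origin at the middle of its underside.
- dish_seeds: The same dish with four round seeds. Loose, in the row. Origin at the middle of its underside.
- dish_empty: The same dish, empty, on the robot's side of the rail. Loose. Origin at the middle of its underside.
- tin: Round tin 62 mm across, 58 mm high, beyond the rail at its -y end. Loose. Origin at the middle of its underside.
- tweezers: Steel tweezers 135 mm long, 6 mm high, lying along the rail on the robot's side of it. Loose. Origin near their middle, on the table.
There are look-alikes about, which are no part of the job. Leave any orange or pink look-alike of the dish_cone alone.

How it is judged:
On the way:
1. the carriage is under way, more than 20 mm from where it was parked, with its release held squeezed and the tooth clear (value of joint release above 0.145 rad and distance of carriage from where it was at the start of the episode above 0.02 m), for 0.2 s.
At the end, for the whole second after the job is handed in: The carriage stands still with its middle between 2 mm short of and 21 mm beyond the middle of the pine cone's dish (along the rail), its release let go with the tooth down in the notch (release below 0.05 rad), and the dishes, tin and tweezers are within 10 mm of where they were (value of joint release below 0.05 rad and y of carriage in the frame of dish_cone between -0.002 and 0.021 m and linear speed of carriage below 0.005 m/s and distance of each of dish_cone, dish_stone, dish_seeds, dish_empty, tin, tweezers from where it was at the start of the episode below 0.01 m); the robot touches nothing.
It fails at once if the tooth is rammed against the rail's notches with more than 35 N (contact force between carriage and rail above 35 N).
It fails at once if a tab of the carriage is pinched or pushed hard (over 65 N from each finger, 130 N for both together) (contact force between the fingers and carriage above 130 N).
It fails at once if a dish, the tin or the tweezers is moved by more than 10 mm (distance of any of dish_cone, dish_stone, dish_seeds, dish_empty, tin, tweezers from where it was at the start of the episode above 0.01 m).
It also fails if it takes over 42 s, if anything falls off the work surface, if the arm or the gripper's body presses on something with over 40 N, if the wrist force passes 120 N, or if a joint passes its speed limit or range.

## Working session

There is one attempt and no reset: what is moved stays moved. The work goes in short steps, each a Python script; the robot and the scene stay as the last script left them, time stands still between calls to the robot, and variables do not carry over. Pictures are saved under pics/ and viewed, at most 10 in all, crops included, and the job is handed in when it is done.

```bash
mkdir -p pics; ls
python3 - <<'E'
from cell import bot
import cv2,numpy as np
for c in ("top","side"):
    im=bot.camera(c); cv2.imwrite(f"pics/{c}0.png",im[:,:,::-1])
    k=bot.calibration(c); print(c,np.round(k["mtx"],1).tolist(),k["k1"],np.round(k["extrinsics"],3).tolist())
    for t in ("rail","carriage","fin","bar","dish_cone","dish_stone","dish_seeds","dish_empty","tin","tweezers"):
        print(t,[(np.round(d["bbox"],0).tolist(),round(d["confidence"],2)) for d in bot.search_frame(c,t)])
print(bot.read_clock(),bot.read_tool_rot())
E
```

```text
pics
top [[545.5, 0.0, 312.0], [0.0, 545.5, 236.8], [0.0, 0.0, 1.0]] 0.05002204713423031 [[0.012, -1.0, -0.007, 0.02], [-0.991, -0.011, -0.133, 0.634], [0.133, 0.008, -0.991, 0.888], [0.0, 0.0, 0.0, 1.0]]
rail [([210.0, 263.0, 238.0, 93.0], 0.96)]
carriage [([361.0, 264.0, 70.0, 89.0], 0.92)]
fin [([364.0, 265.0, 66.0, 89.0], 0.61)]
bar [([365.0, 322.0, 35.0, 26.0], 0.93), ([360.0, 265.0, 70.0, 90.0], 0.65)]
dish_cone [([269.0, 231.0, 30.0, 34.0], 0.92), ([212.0, 242.0, 29.0, 30.0], 0.89), ([284.0, 106.0, 29.0, 31.0], 0.76), ([156.0, 270.0, 27.0, 24.0], 0.56)]
dish_stone [([311.0, 232.0, 31.0, 30.0], 0.69)]
dish_seeds [([349.0, 230.0, 31.0, 29.0], 0.7), ([313.0, 233.0, 27.0, 28.0], 0.45)]
dish_empty [([348.0, 232.0, 28.0, 28.0], 0.41)]
tin [([426.0, 201.0, 42.0, 39.0], 0.76)]
tweezers [([252.0, 383.0, 77.0, 14.0], 0.62)]
side [[461.5, 0.0, 313.9], [0.0, 461.5, 233.0], [0.0, 0.0, 1.0]] -0.050730658268841905 [[0.864, -0.504, -0.002, -0.534], [-0.353, -0.603, -0.715, 0.298], [0.359, 0.619, -0.699, 0.705], [0.0, 0.0, 0.0, 1.0]]
rail [([189.0, 224.0, 148.0, 171.0], 0.96)]
carriage [([254.0, 291.0, 85.0, 81.0], 0.9)]
fin [([251.0, 290.0, 90.0, 80.0], 0.77)]
bar [([253.0, 307.0, 25.0, 27.0], 0.68)]
dish_cone [([283.0, 232.0, 24.0, 29.0], 0.72), ([220.0, 194.0, 22.0, 21.0], 0.68), ([256.0, 206.0, 24.0, 25.0], 0.62), ([380.0, 204.0, 23.0, 22.0], 0.62)]
dish_stone []
dish_seeds [([322.0, 278.0, 26.0, 22.0], 0.65)]
dish_empty [([222.0, 374.0, 32.0, 29.0], 0.71), ([378.0, 303.0, 39.0, 48.0], 0.16)]
tin [([377.0, 302.0, 43.0, 49.0], 0.75)]
tweezers [([177.0, 274.0, 22.0, 51.0], 0.73)]
1.1 [-6.17258312e-06  1.74993448e-01  9.84569598e-01 -2.75638972e-05]
```

Run:
```python
import cv2
a=cv2.imread("pics/top0.png")[80:440,140:500]
cv2.imwrite("pics/topc.png",cv2.resize(a,(600,600),interpolation=cv2.INTER_CUBIC))
```

```text
(no output)
```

View pics/topc.png

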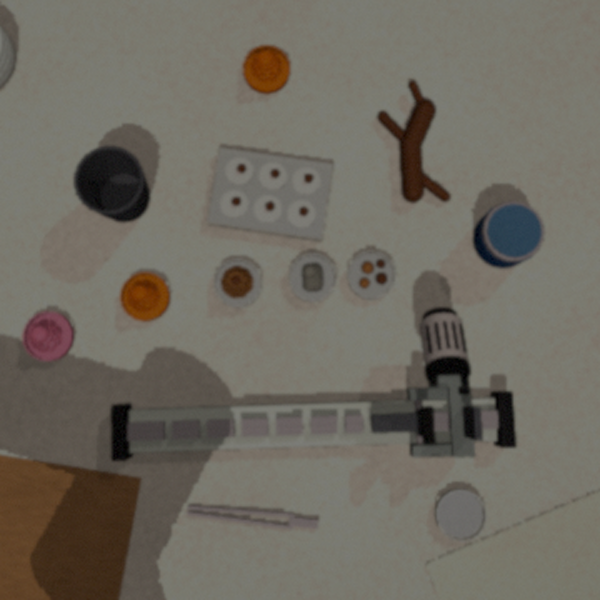

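View pics/side0.png

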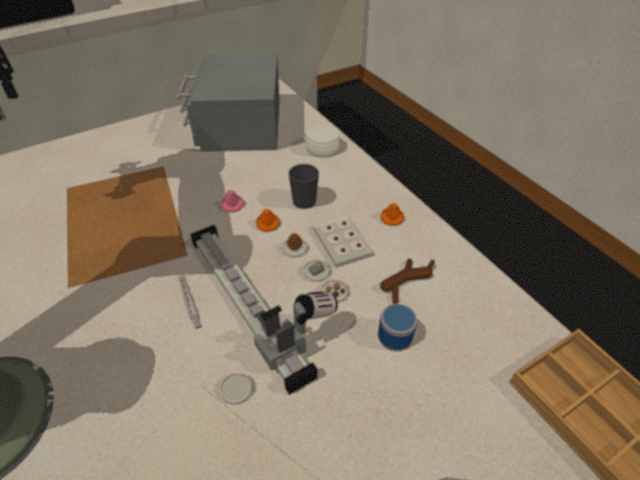

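The side view shows the pine-cone dish at (294,243), the +y-most of the three; orange and pink ones are look-alikes. In the top crop the row is at (238,281), (312,276) and (371,273), and the tabs sit near (425,422) and (485,420). Next I'll localise these and take a wrist view above the carriage.

```bash
cat > h.py <<'E'
from cell import bot
import cv2,numpy as np
from scipy.spatial.transform import Rotation as Ro
def unproj(c,uv,z,T=None):
    k=bot.calibration(c)
    d=(np.array(uv,float)-k["mtx"][:2,2])/np.diag(k["mtx"])[:2]
    u=d.copy()
    for _ in range(10): u=d/(1+k["k1"]*(u@u))
    W=np.linalg.inv(k["extrinsics"]) if T is None else T   # cam->world
    r=W[:3,:3]@np.r_[u,1]; o=W[:3,3]
    return o+r*(z-o[2])/r[2]
def wristT():
    q=bot.read_tool_rot(); T=np.eye(4)
    T[:3,:3]=Ro.from_quat(np.r_[q[1:],q[0]]).as_matrix(); T[:3,3]=bot.read_position()
    return T@bot.calibration("wrist")["hand_eye"]
def quat(psi): return [0,-np.sin(psi/2),np.cos(psi/2),0]
E
python3 - <<'E'
from h import *
f=lambda x,y:(140+x*.6,80+y*.6)
P=lambda n,x,y,z:print(n,np.round(unproj("top",f(x,y),z),4))
P("capL",121,432,.02);P("capR",506,419,.02)
P("capLout",112,432,.02);P("capRout",515,419,.02)
for n,x,y in(("cone",238,281),("stone",312,276),("seeds",371,273)):P(n,x,y,.008)
P("bar",425,422,.1);P("fin",485,420,.1)
P("body",443,425,.05)
print(np.round(bot.calibration("wrist")["hand_eye"],3).tolist())
for c,u in(("side",(294.5,247)),("side",(317,270)),("side",(335,290))):print(np.round(unproj(c,u,.006),4))
E
```

```text
capL [0.4593 0.194  0.02  ]
capR [ 0.4773 -0.1983  0.02  ]
capLout [0.4592 0.2031 0.02  ]
capRout [ 0.4775 -0.2074  0.02  ]
cone [0.6169 0.0784 0.008 ]
stone [6.231e-01 1.000e-04 8.000e-03]
seeds [ 0.627  -0.0623  0.008 ]
bar [ 0.4762 -0.1046  0.1   ]
fin [ 0.4789 -0.1604  0.1   ]
body [ 0.4716 -0.1294  0.05  ]
[[-0.002, -0.954, -0.3, 0.076], [1.0, -0.002, -0.0, -0.0], [-0.0, -0.3, 0.954, -0.181], [0.0, 0.0, 0.0, 1.0]]
[0.6161 0.0767 0.006 ]
[ 0.6244 -0.0022  0.006 ]
[ 0.6284 -0.0635  0.006 ]
```

Run:
```python
from h import *
bot.move_pose([0.44,-0.10,0.24],quat(0.046))
T=wristT(); np.save("T1.npy",T); im=bot.camera("wrist"); cv2.imwrite("pics/w1.png",im[:,:,::-1])
k=bot.calibration("wrist"); print(k["mtx"],k["k1"],bot.read_clock())
for t in ("rail","carriage","fin","bar","dish_stone","dish_seeds"):
    print(t,[(np.round(d["bbox"],0).tolist(),round(d["confidence"],2)) for d in bot.search_frame("wrist",t)])
```

```text
[[381.83672896   0.         320.50630078]
 [  0.         381.83672896 235.52748298]
 [  0.           0.           1.        ]] -0.07856766045518745 3.525
rail [([220.0, 190.0, 377.0, 152.0], 0.56)]
carriage [([255.0, 190.0, 103.0, 154.0], 0.62)]
fin [([254.0, 193.0, 103.0, 151.0], 0.79)]
bar [([303.0, 214.0, 60.0, 52.0], 0.79), ([252.0, 189.0, 107.0, 158.0], 0.71)]
dish_stone [([373.0, 318.0, 41.0, 42.0], 0.84), ([218.0, 190.0, 380.0, 153.0], 0.16)]
dish_seeds [([323.0, 316.0, 42.0, 40.0], 0.84)]
```

View pics/w1.png

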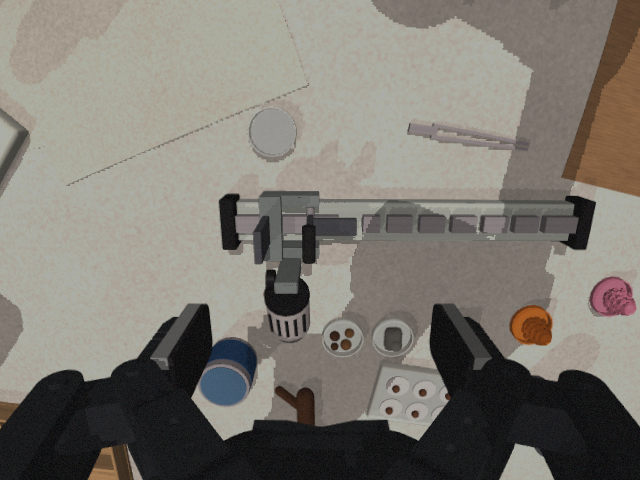

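The wrist view shows the fin plate at about (262,240), the black bar at about (309,243), and the rail between caps at (230,222) and (579,223). I'll zoom in for the edges.

Run:
```python
import cv2
a=cv2.imread("pics/w1.png")[180:280,215:348]
cv2.imwrite("pics/w1z.png",cv2.convertScaleAbs(cv2.resize(a,None,fx=6,fy=6,interpolation=cv2.INTER_CUBIC),alpha=1.5))
```

```text
(no output)
```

View pics/w1z.png

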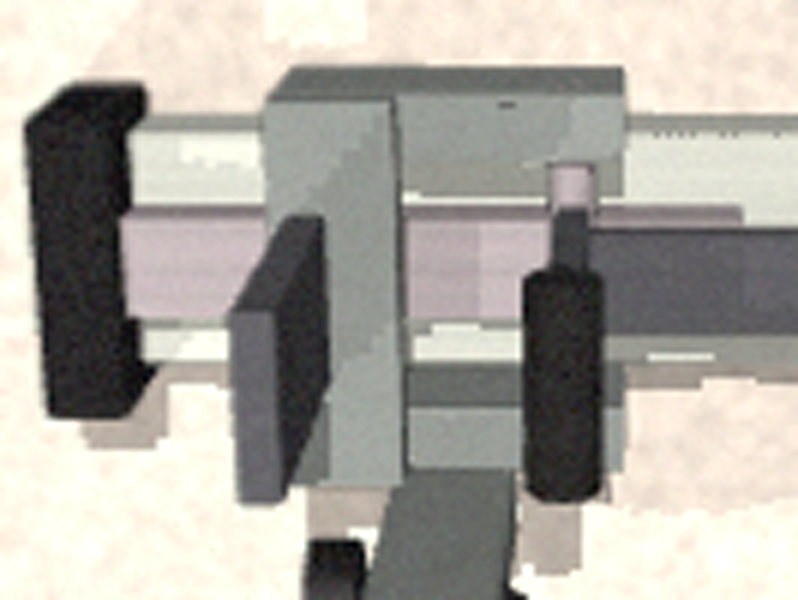

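Run:
```python
from h import *
T=np.load("T1.npy")
f=lambda x,y:(215+x/6,180+y/6)
Q=lambda u,z:unproj("wrist",u,z,T)
fin=Q(f(235,405),.107); finc=Q(f(257,405),.107)
b=Q(f(563,385),.095); b0=Q(f(603,385),.1)
print("finouter",fin,"finc",finc,"bar",b,b0)
for u in((242,209),(242,301)): print(Q(f(*u) if 0 else u,.107)[:2])
# fin width, rail ends
print("finw",Q(f(232,308),.107)-Q(f(238,503),.107))
L=Q((230,222),.02);R=Q((579,223),.02);print("caps",L,R,"psi",np.arctan2(-(R-L)[0],(R-L)[1]))
d1=Q((394,337),.01);d2=Q((343,337),.01);print("stone",d1,"seeds",d2)
```

```text
finouter [ 0.47572126 -0.15614592  0.107     ] finc [ 0.47557432 -0.1529372   0.107     ] bar [ 0.47457805 -0.10879292  0.095     ] [ 0.47261072 -0.1028029   0.1       ]
[ 0.44166546 -0.16625867]
[ 0.52821967 -0.16783967]
finw [-0.03003072 -0.00064011  0.        ]
caps [ 0.47844899 -0.19706212  0.02      ] [0.46146566 0.19455811 0.02      ] psi 0.043339667351225915
stone [ 6.20557754e-01 -1.91458625e-04  1.00000000e-02] seeds [ 0.62299662 -0.0636028   0.01      ]
```

```bash
cat >> h.py <<'E'
PSI=0.0445; EX=np.array([np.cos(PSI),np.sin(PSI)]); EY=np.array([-np.sin(PSI),np.cos(PSI)])
LAT=0.4689; S_DISH=0.0501; S_CAR=-0.1505
def at(s,z): return np.r_[LAT*EX+s*EY,z]
def stat(n): 
    p=bot.read_position(); print(n,"s",round(p[:2]@EY,4),"lat",round(p[:2]@EX,4),"z",round(p[2],4),"F",np.round(bot.read_ft_force(),1),"w",round(bot.read_gripper_width()*85,1),"ff",np.round(bot.read_finger_force(),1),"t",round(bot.read_clock(),2))
E
python3 - <<'E'
from h import *
s=S_CAR-0.004
bot.move_pose(at(s,.17),quat(PSI))
print(bot.move_linear(at(s,.074),.08,until_force=8)); stat("down")
bot.set_gripper(.66,22); stat("pre")
bot.set_gripper(.40,22); stat("grip")
cv2.imwrite("pics/w2.png",bot.camera("wrist")[:,:,::-1])
E
```

```text
False
down s -0.1547 lat 0.4693 z 0.0745 F [-0.1  0.1 -1.6] w 85.1 ff 0.0 t 5.61
pre s -0.1545 lat 0.469 z 0.0741 F [-0.6  0.4  0.6] w 56.2 ff 0.0 t 6.01
grip s -0.1545 lat 0.4689 z 0.074 F [ 1.1  0.8 -0.1] w 34.3 ff 0.0 t 6.35
```

View pics/w2.png

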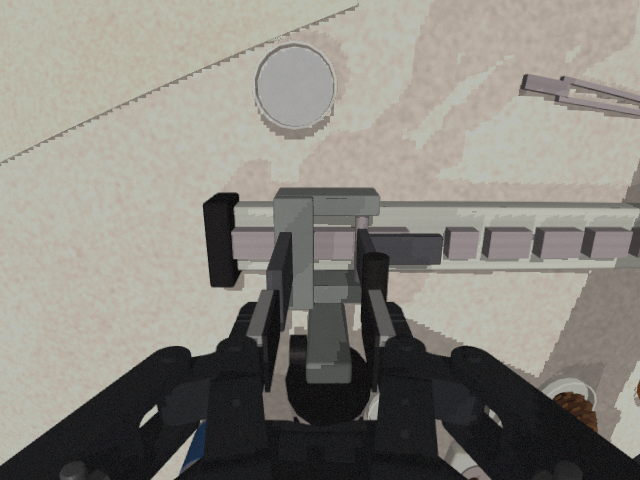

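Run:
```python
from h import *
stat("now")
a=cv2.imread("pics/w2.png")[190:400,200:450]
cv2.imwrite("pics/w2z.png",cv2.convertScaleAbs(cv2.resize(a,(714,600),interpolation=cv2.INTER_CUBIC),alpha=2.2,beta=15))
cv2.imwrite("pics/s2.png",bot.camera("side")[240:400,180:380][:,:,::-1].repeat(3,0).repeat(3,1))
```

```text
now s -0.1545 lat 0.4689 z 0.074 F [ 0.3 -0.   0.7] w 33.7 ff 0.0 t 6.4
```

View pics/w2z.png

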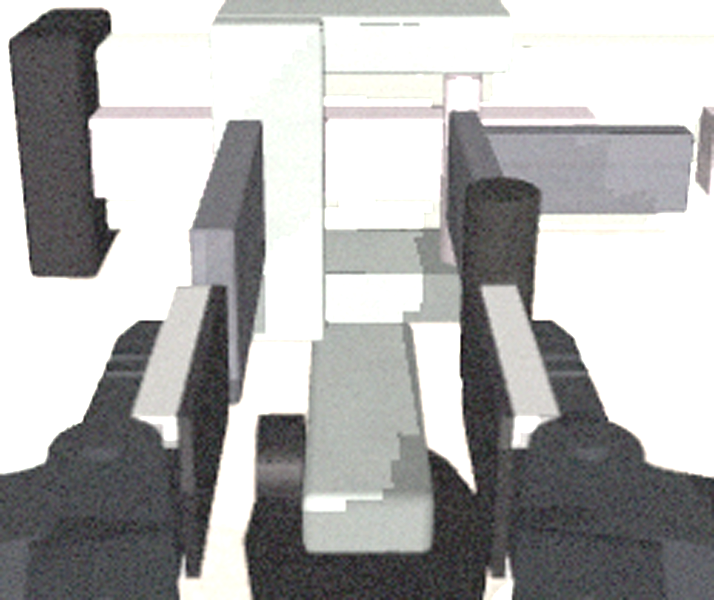

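View pics/s2.png

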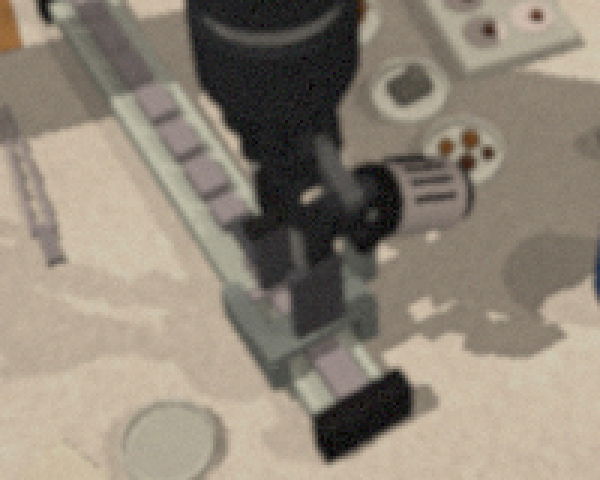

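The pictures and readings agree that the fingers closed above the tabs: the width equals the command, the force is 0 and the fin is unobstructed in the side view. In the wrist view the tips look about 45 mm above the reported TCP. I'll go lower in guarded steps, shifted 6 mm away from the lamp, and test each height by closing.

Run:
```python
from h import *
print("gd",bot.grip_depth)
s=S_CAR-0.004
o=np.r_[-0.006*EX,0]
bot.set_gripper(.85,22); stat("open")
bot.move_linear(at(s,.074)+o,.05)
for z in (.056,.047):
    hit=bot.move_linear(at(s,z)+o,.04,until_force=5); stat(f"down {hit}")
    if hit: break
    bot.set_gripper(.40,22); stat("closed")
    if bot.read_gripper_width()*85>38: break
    bot.set_gripper(.85,22)
cv2.imwrite("pics/w3.png",bot.camera("wrist")[:,:,::-1])
```

```text
gd 0.0187
open s -0.1545 lat 0.4689 z 0.074 F [-0.4 -1.2 -0.2] w 72.5 ff 0.0 t 6.91
down False s -0.1544 lat 0.4628 z 0.0558 F [ 0.1 -0.5  0.2] w 72.2 ff 0.0 t 7.78
closed s -0.1558 lat 0.4637 z 0.0578 F [-3.4 -1.4 12.2] w 37.2 ff 20.2 t 8.18
down False s -0.1543 lat 0.4624 z 0.0465 F [-0.3  0.1 -0.3] w 72.2 ff 0.0 t 8.98
closed s -0.1555 lat 0.4635 z 0.0481 F [-2.1 -1.9  7.3] w 40.1 ff 23.4 t 9.37
```

View pics/w3.png

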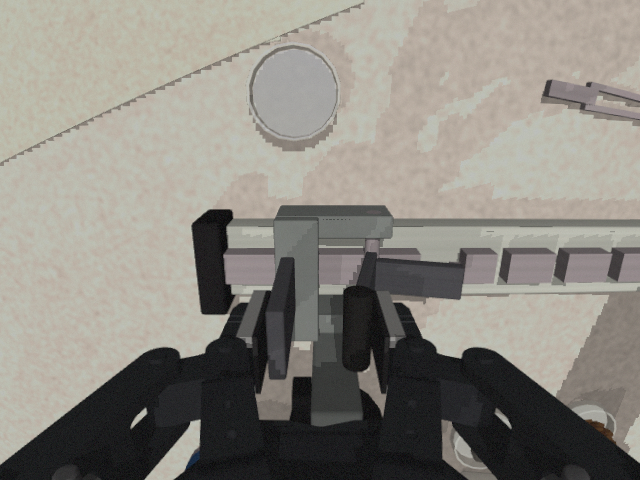

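The picture shows both tabs pinched near the fingertips, the bar swung inward and the tooth arm lifted. I'll regrip about 8 mm lower for a safer hold, then slide a short way first.

Run:
```python
from h import *
s=S_CAR-0.004; o=np.r_[-0.006*EX,0]
bot.set_gripper(.80,22)
hit=bot.move_linear(at(s,.039)+o,.04,until_force=5); stat(f"down {hit}")
bot.set_gripper(.40,24); stat("closed")
z=.039
bot.move_linear(at(s+.03,z)+o,.03,until_force=15); stat("slid30")
```

```text
down False s -0.1543 lat 0.4625 z 0.0386 F [-0.6  0.1 -0.5] w 68.4 ff 0.0 t 10.15
closed s -0.1554 lat 0.4633 z 0.04 F [-1.3 -2.   7.2] w 40.2 ff 24.8 t 10.51
slid30 s -0.1251 lat 0.4633 z 0.04 F [-2.4 -0.1  8. ] w 40.0 ff 24.5 t 11.66
```

Run:
```python
from h import *
o=np.r_[-0.006*EX,0]
print(bot.move_linear(at(.0375,.039)+o,.07,until_force=15)); stat("at")
T=wristT(); im=bot.camera("wrist"); cv2.imwrite("pics/w4.png",im[:,:,::-1]); np.save("T4.npy",T)
for t in ("dish_cone","carriage","bar"):
    for d in bot.search_frame("wrist",t)[:3]:
        b=d["bbox"]; p=unproj("wrist",(b[0]+b[2]/2,b[1]+b[3]/2),.01,T)
        print(t,np.round(b),round(d["confidence"],2),"s",round(p[:2]@EY,4),"lat",round(p[:2]@EX,4))
```

```text
False
at s 0.0372 lat 0.4632 z 0.0399 F [-2.8 -0.3  8.6] w 40.0 ff 24.5 t 14.12
dish_cone [443. 408.  63.  72.] 0.88 s 0.1492 lat 0.6136
dish_cone [574. 351.  66.  76.] 0.79 s 0.2415 lat 0.5686
carriage [261. 207. 212. 222.] 0.62 s 0.0653 lat 0.5071
bar [343. 257. 131. 130.] 0.57 s 0.0923 lat 0.5101
bar [204.  75. 246.  49.] 0.26 s 0.0402 lat 0.378
```

View pics/w4.png

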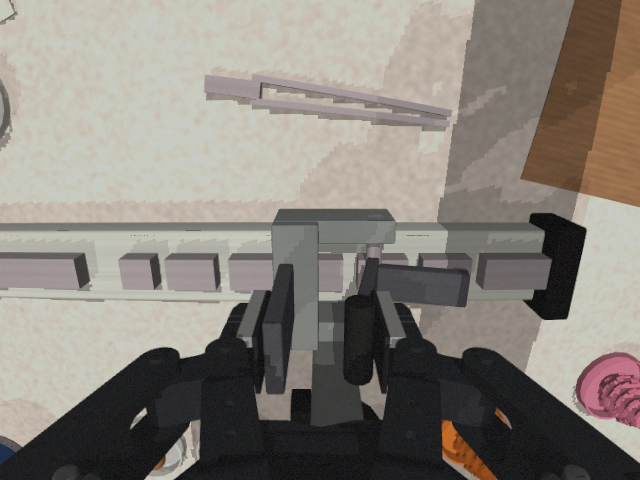

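Run:
```python
from h import *
T=np.load("T4.npy")
for u in ((87,270),(120,270),(159,270),(166,270),(218,270),(230,270),(471,270),(483,270),(550,270),(540,265)):
    p=unproj("wrist",u,.031,T); print(u,"s",round(p[:2]@EY,4),"lat",round(p[:2]@EX,4))
```

```text
(87, 270) s -0.0929 lat 0.4662
(120, 270) s -0.0735 lat 0.466
(159, 270) s -0.0513 lat 0.4659
(166, 270) s -0.0474 lat 0.4658
(218, 270) s -0.0187 lat 0.4657
(230, 270) s -0.0121 lat 0.4657
(471, 270) s 0.1185 lat 0.4661
(483, 270) s 0.1252 lat 0.4662
(550, 270) s 0.1638 lat 0.4666
(540, 265) s 0.1574 lat 0.4635
```

The pine-cone dish is hidden under the gripper, directly opposite the carriage. The notch gap measures s≈0.122, which puts the carriage at dish +6 mm, about 12 mm ahead. I'll open the gripper part way and push the fin gently.

Run:
```python
from h import *
o=np.r_[-0.006*EX,0]
bot.set_gripper(.80,22); stat("open")
p=bot.read_position()[:2]@EY
hit=bot.move_linear(at(p+.034,.039)+o,.02,until_force=11); stat(f"push {hit}")
```

```text
open s 0.0375 lat 0.4629 z 0.0389 F [ 0.2  0.9 -0.5] w 68.0 ff 0.0 t 14.71
push True s 0.0649 lat 0.4627 z 0.0386 F [ 1.1 -2.   0.6] w 67.9 ff 0.7 t 16.06
```

Run:
```python
from h import *
o=np.r_[-0.006*EX,0]
bot.move_linear(at(.0575,.039)+o,.05); stat("back")
bot.move_linear(at(.0575,.17)+o,.15)
bot.move_pose([0.44,-0.03,0.26],quat(PSI))
T=wristT(); np.save("T5.npy",T); im=bot.camera("wrist"); cv2.imwrite("pics/w5.png",im[:,:,::-1]); stat("up")
a=im[:,:,::-1][170:400,270:560]; cv2.imwrite("pics/w5z.png",cv2.convertScaleAbs(cv2.resize(a,(754,598),interpolation=cv2.INTER_CUBIC),alpha=1.6))
```

```text
back s 0.0574 lat 0.4629 z 0.039 F [ 0.4  0.  -0. ] w 67.8 ff 0.0 t 16.36
up s -0.0486 lat 0.4376 z 0.2584 F [ 0.3 -0.1 -0.5] w 67.9 ff 0.0 t 18.06
```

View pics/w5z.png

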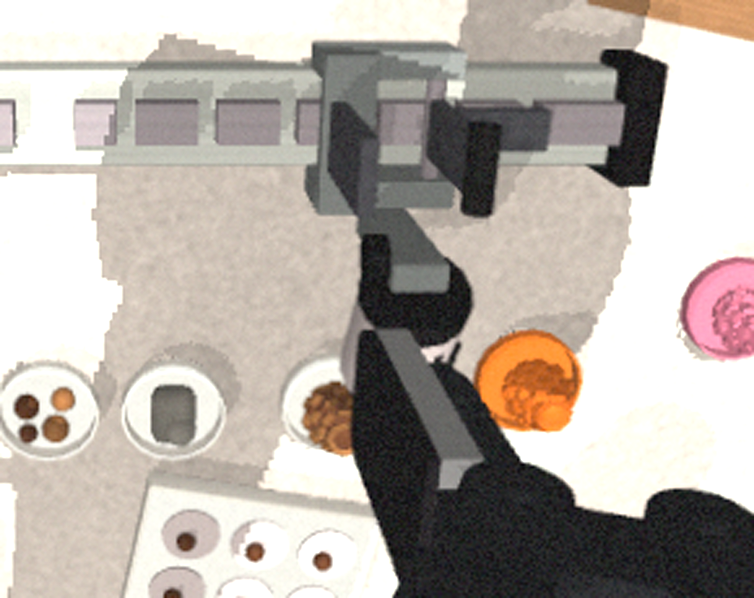

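Run:
```python
from h import *
T=np.load("T5.npy")
f=lambda x,y:(270+x*290/754,170+y*230/598)
S=lambda u,z:unproj("wrist",f(*u),z,T)[:2]@EY
fo,bc=S((361,185),.107),S((481,168),.095)
print("fin outer",fo,"bar c",bc,"span to c",bc-fo,"mid",fo+.027, "cone dish",S((333,405),.008),"stone",S((174,408),.008))
```

```text
fin outer 0.03198612814763789 bar c 0.0791076409659086 span to c 0.047121512818270705 mid 0.05898612814763789 cone dish 0.05046812979930409 stone -0.0285459913490984
```

The fin-to-bar-centre span is 47 mm, where let go is 48 and riding on the strip is 40, so the tooth is down. The carriage stands about 8 mm beyond the dish's middle. Handing in.

```bash
python3 -c "
from cell import bot
print(bot.close_job())"
```

```text
the job is handed in; nothing more can be done
None
```

I handed the job in at about 18 s on the robot's clock: by the last wrist picture the lamp carriage is latched about 8 mm beyond the pine-cone dish's middle with its release let go, and nothing else was touched that I know of; the judge returned no verdict.

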